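# Shut and latch the fume extractor's filter lid

### The job

The new filter is already in the bench fume extractor. Swing its lid down, press it home against its springy seal and, while pressing, turn the wing knob a quarter turn clockwise all the way to its stop, so that the hidden cam tongue swings under the frame edge and keeps the lid shut after you let go. Never force the knob round while the lid stands proud, and leave the phone, the solder spool and the tool pot beside it where they are.

Things in the scene. Friction and masses are not known exactly. Their poses are not given: they have to be found in the camera images.
- extractor: the fume extractor, a grey sheet-metal box fixed on the bench, 320 long (x) x 300 wide (y) x 130 high. Origin at the centre of its underside; x from its front (robot side) to its back, y to its left, z up. Lid hinge line: parallel to y at x = +115, z = 140. Opening under the lid: x = -94 to +120, y = -95 to +95; frame top at z = 130, its front edge folded 12 deep. Capped hose stub on the left.
- lid (a joint): lid angle, rad: 0 = pressed fully home, grows as it swings up and back (1.57 upright, stop at 1.7). Stiff hinge (0.38 N m friction): the lid stays at any angle. Coming down, it meets a springy seal along the front at 0.055; let go unlatched, it stands on it at 0.04 to 0.055. Pressing it home takes about 10 N at the knob, which goes down 7 to 10 mm.
- lid_hinge (a point): middle of the lid's hinge axis; its axes turn with the lid: -x towards the free edge, y along the hinge axis, z out of the outer face. Lid: flat grey plate, 225 from hinge axis to free edge, 230 wide, 10 thick, 0.30 kg; its outer face lies 6 outside the hinge axis
- lid_edge (a point): middle of the lid's free edge, on the outer face; same axes as lid_hinge
- knob (a joint): wing knob angle, rad: 0 = open, wings parallel to the lid's free edge; grows clockwise seen from outside; 1.57 = stop, wings square to that edge, tongue under the front frame edge. Friction 0.08 N m. With the lid above about 0.015 rad the tongue jams against the frame from about 0.45 rad on. Turned before the lid is down, it lands on the frame. Latched, the lid rests at about 0.01.
- knob_grip (a point): on the knob's axis, 27 above the lid's outer face, at grip height; z out of the lid. Axis 185 from the hinge axis, 40 from the free edge, midway across. Black blade 70 long (point's y), 11 thick (point's x), top 40 above the lid, 40 long below 14; a collar of 14 radius fills the lowest 8. Hidden steel tongue 30 to 35 below the outer face: 42 long from the axis (towards the point's -y), 16 wide.
- phone: bystander: stripped phone lying flat on the bench, 150 x 73 x 8; origin at the centre of its underside
- spool: bystander: metal solder spool standing on its flange, 64 across, 46 high; origin at the centre of its underside
- pot: bystander: aluminium tool pot, 76 across, 95 high, tool handles up to about 155; origin at the centre of its underside

How it is judged:
By the outcome, as a careful person would: the job done as asked, in the order asked, and still so for the second after the job is handed in, with the robot touching nothing.
It also fails if it takes over 48 s, if anything falls off the work surface, if the arm or the gripper's body presses on something with over 40 N, if the wrist force passes 120 N, or if a joint passes its speed limit or range.

### The arm

A 6-joint arm with a two-finger parallel gripper is mounted at the origin on the work surface. World frame = base frame: x ahead of the robot, y to its left, z up, the work surface at z = 0. Lengths are in m, angles in rad, forces in N, time in s.
With the tool pointing down it reaches from about 0.375 to 0.975 m from the base axis. Payload 3.8 kg.
Tool frame: the origin (TCP) lies at the very end of the fingers, on their centre line; the grasp point (between the pads) lies ctrl.hold_point_z behind it (ctrl.hold_point_z is the distance from the TCP to the grasp point, in m); z points along the fingers, y is the line along which they close (so a half turn about z gives the same grasp; the last joint's range is limited). The gripper opens to 88 mm and grips with 3 to 60 N. Pads are 18 mm wide; open, the fingers measure 123 mm over their backs; the gripper's body (75 mm by 187 mm) begins 45 mm behind the grasp point.
Start: joints at [-1.212, 0.264, 1.604, -0, 1.274, -0.037], TCP at [0.26, -0.623, 0.239] pointing down, gripper open.
Joint ranges: [-2.63, 2.63], [-0.94, 2.18], [0.31, 2.57], [-1.31, 4.45], [0, 2.66], [-2.55, 2.55]. Speed limits (rad/s): [2.57, 2.57, 3.14, 3.14, 3.14, 3.14].

### API

Orientations are given as a rotation vector (axis times angle).
In Python, from cell import ctrl gives the robot as it stands.
- The arm moves only by the tool move_arm, never from a script. Its argument "targets" is a list of rows, each an object with "travel": the shift along the tool's x, y, z normalised to -1 to 1, where 1 is 0.2 m, a list of three; "spin": the turn about the tool's z normalised to -1 to 1, where 1 is 45 degrees; "gripper": the finger opening in mm, from 0 to 88.1. In form: [{"travel": [dx, dy, dz], "spin": spin, "gripper": gripper}, ...]. A call has exactly 5 rows; each row shifts and turns the commanded pose from where the row before left it, along the tool's axes as they then stand; what a row does not reach is not made up. A row lasts 1/12 s, in which the tool goes at most 41.7 mm and 7.16 degrees, less where a joint would pass 70% of its speed; a pose out of reach is approached as far as the arm can. A call with a number of a shift or a turn outside -1 to 1 is refused whole. A call with a gripper value outside its range is refused whole. The fingers move at their own pace and stop on an object; "squeeze" is the grip in N (left out, the last holds). Time passes only in rows, so rows that do not move let the fingers close, or fill a call up. It gives the time, the measured TCP pose, the force, the opening and the grip force at its end, in the units of the state.
- ctrl.state(): the state, without advancing time (a new reading comes with each control period).
- ctrl.snapshot(name): name is "scene" or "top" or "wrist"; returns a dict with "frame" (384x512x3 uint8, blue, green, red), "range_z" (384x512 float32, m along the optical axis (not along the pixel's ray), 0 where there is no reading), "intrinsics" (3x3 intrinsics, pixels), "eye" and "orientation" of the camera in the world; the wrist camera has in their place "T_tool_cam" (4x4, takes a point from camera to tool coordinates, whose origin is the TCP and whose axes are the flange's). Camera axes: x right, y down, z forward; pixel columns grow to the right and rows downward; lengths in m; the calibration is good to about 2 mm. A picture is of the moment at which its call begins: read the wrist's pose just before it.
- ctrl.close_job(): hands the job in; it is judged then, once.
The state is a dict: "clock": time; "qpos": joint angles; "joint_vel": joint speeds; "joint_efforts": joint torques, N m; "eef_pos": TCP position; "tool_rot": TCP orientation; "wrist_force": force on the tool from outside, world axes, zero at the start; "moment": the same for the moment, N m; "opening": finger opening in m; "grasp_force": force on a finger pad.
Only numpy, scipy, OpenCV 4.12 (cv2) and the standard library are available. Lean on these libraries where they do the work, as an engineer would, in place of code of your own. Each camera call takes 0.05 s, during which the arm holds its last target. There are 200 camera calls.

## Working session

There is one attempt and no reset: what is moved stays moved. The work goes in short steps, Python scripts to look and compute and a tool call to move; the robot and the scene stay as the last step left them, time stands still between calls to the robot, and variables do not carry over. Pictures are saved under pics/ and viewed, at most 10 in all, crops included, and the job is handed in when it is done.

Besides the shell and the picture viewer there is one more tool, called after "Emit:" in YAML: its name, and indented under it one key for each argument. move_arm: Moves the arm, as the interface text tells. Scaled input: -1 to 1 covers 0.2 m each way for a shift and 45 degrees each way for a turn. Its arguments: {"type":"object","properties":{"targets":{"type":"array"},"squeeze":{"type":"number"}},"required":["targets"]}

```bash
mkdir -p pics; ls; cat > h.py <<'E'
import numpy as np,cv2
from cell import ctrl
from scipy.spatial.transform import Rotation as R
def snap(n,save=None):
    s=ctrl.state(); d=ctrl.snapshot(n)
    if save: cv2.imwrite('pics/'+save+'.png',d['frame'])
    K=np.array(d['intrinsics'])
    if n=='wrist':
        T=np.eye(4);T[:3,:3]=R.from_rotvec(s['tool_rot']).as_matrix();T[:3,3]=s['eef_pos'];T=T@np.array(d['T_tool_cam'])
    else:
        T=np.eye(4);o=np.array(d['orientation']);T[:3,:3]=o if o.shape==(3,3) else R.from_rotvec(o).as_matrix();T[:3,3]=d['eye']
    v,u=np.mgrid[:384,:512];z=d['range_z']
    P=np.stack([(u-K[0,2])/K[0,0]*z,(v-K[1,2])/K[1,1]*z,z],-1)@T[:3,:3].T+T[:3,3]
    P[z==0]=np.nan
    return d['frame'],P,T,K
E
python3 - <<'E'
from h import *
d=ctrl.snapshot('scene');print(d['orientation'],d['eye'],ctrl.hold_point_z,ctrl.state())
a=snap('scene')[0];b=snap('top')[0]
cv2.imwrite('pics/a.png',np.hstack([cv2.resize(a,(400,300)),cv2.resize(b,(400,300))]))
cv2.imwrite('pics/a.png',a);cv2.imwrite('pics/b.png',b)
E
```

```text
pics
[-1.84361363  2.26566796 -0.3565605 ] [0.2514534  0.10237868 1.16012886] 0.0187 {'clock': 0.05, 'qpos': array([-1.21193623e+00,  2.64728386e-01,  1.60533720e+00,  4.89402173e-05,
        1.27369178e+00, -3.69056422e-02]), 'joint_vel': array([ 9.07844446e-04,  2.96637437e-04, -3.61771794e-05, -3.40664800e-04,
       -7.89500932e-05,  1.76551105e-03]), 'joint_efforts': array([-2.86800023e-04, -5.03951526e+01, -3.58334255e+01,  7.34374369e-02,
        2.39529856e-02, -7.04184981e-05]), 'eef_pos': array([ 0.25998884, -0.62217138,  0.23742456]), 'tool_rot': array([-3.07818646e+00, -6.17174454e-01,  4.72159095e-04]), 'wrist_force': array([ 0.80115368,  0.20692693, -0.41872276]), 'moment': array([-0.02867178, -0.05001784,  0.03144393]), 'grasp_force': 0.0, 'opening': 0.08851862879795463}
```

View pics/a.png

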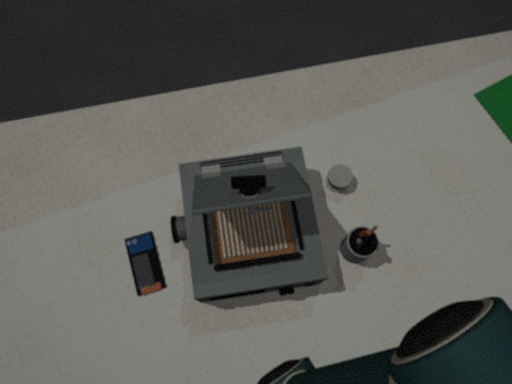

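View pics/b.png

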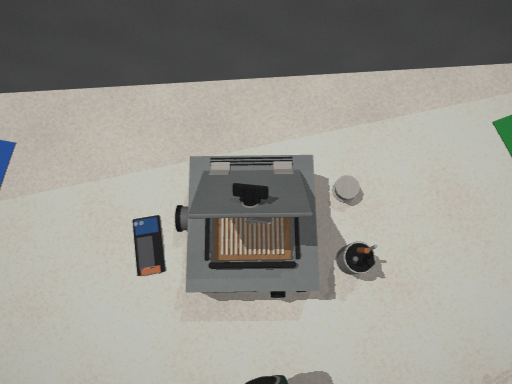

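The scene view has the extractor in the middle with its lid raised (knob at about 249,184) and the phone to the left at 145,262. The spool is at 341,178 and the pot at 361,242. The top view shows the same, with the knob at 250,191. Next I'll measure the box pose and the lid plane from depth.

```bash
python3 - <<'E'
from h import *
for n in('top','scene'):
    f,P,T,K=snap(n)
    z=P[...,2]
    print(n,'eye',T[:3,3])
    m=(abs(z-0.13)<0.006).astype(np.uint8)
    m[:130]=0;m[310:]=0;m[:,:170]=0;m[:,335:]=0
    nl,lab,st,_=cv2.connectedComponentsWithStats(m)
    k=1+np.argmax(st[1:,4]);q=P[lab==k]
    r=cv2.minAreaRect(q[:,:2].astype(np.float32));print('box',r,cv2.boxPoints(r).round(3).tolist(),np.median(q[:,2]))
    # lid points
    m=(z>0.17)&(z<0.45);m[:150]=0;m[300:]=0;m[:,:185]=0;m[:,320:]=0
    q=P[m];print(len(q),q.min(0),q.max(0))
    # RANSAC plane
    rng=np.random.default_rng(0);best=None
    for _ in range(300):
        a=q[rng.choice(len(q),3,False)];nn=np.cross(a[1]-a[0],a[2]-a[0]);
        if np.linalg.norm(nn)<1e-6: continue
        nn/=np.linalg.norm(nn);i=abs((q-a[0])@nn)<0.003
        if best is None or i.sum()>best.sum():best=i
    c=q[best].mean(0);nn=np.linalg.svd(q[best]-c,full_matrices=False)[2][2];nn*=np.sign(nn[2])
    print('lid n',nn,'c',c,best.sum(),'angle',np.arccos(nn[2]), 'range',q[best].min(0),q[best].max(0))
    h=(q-c)@nn;kn=q[h>0.02];print('knob',len(kn),kn.mean(0),kn.min(0),kn.max(0),h.max())
    for nm,b in(('phone',(120,170,210,300,.003,.015)),('spool',(325,362,160,205,.03,.06)),('pot',(338,385,220,275,.08,.17))):
        mm=np.zeros(z.shape,bool);mm[b[2]:b[3],b[0]:b[1]]=1;mm&=(z>b[4])&(z<b[5]);print(nm,np.nanmedian(P[mm],0).round(3),mm.sum())
E
```

```text
top eye [0.37181863 0.04093264 1.00192156]
box ((0.5097212195396423, 0.046885669231414795), (0.3007507026195526, 0.3205473721027374), 87.18666076660156) [[0.34200000762939453, -0.0949999988079071], [0.6620000004768372, -0.11100000143051147], [0.6769999861717224, 0.1889999955892563], [0.3569999933242798, 0.20499999821186066]] 0.12983576463754798
4968 [ 0.4772013  -0.07157725  0.17000793] [0.61394128 0.16247183 0.32554207]
lid n [ 0.79054498 -0.03988484  0.61110378] c [0.54006175 0.0450709  0.25921222] 3956 angle 0.9133420326486434 range [ 0.48230199 -0.07157725  0.17000793] [0.61394128 0.16146822 0.32349705]
knob 414 [0.53779391 0.04505806 0.31352976] [0.5225497  0.01190494 0.29790574] [0.55474601 0.07862235 0.32554207] 0.041260332469722494
phone [0.479 0.323 0.008] 1639
spool [ 0.595 -0.207  0.046] 453
pot [ 0.41  -0.2    0.096] 852
scene eye [0.2514534  0.10237868 1.16012886]
box ((0.5122135281562805, 0.04767461121082306), (0.30083659291267395, 0.32135525345802307), 86.9872817993164) [[0.3440000116825104, -0.09399999678134918], [0.6650000214576721, -0.11100000143051147], [0.6809999942779541, 0.1889999955892563], [0.36000001430511475, 0.20600000023841858]] 0.13044003938502202
4000 [ 0.47895415 -0.0707556   0.17003931] [0.6174822  0.16332552 0.32600013]
lid n [ 0.78822999 -0.04103065  0.61401137] c [0.54052189 0.04834086 0.26242327] 3011 angle 0.9096635173601345 range [ 0.48342835 -0.0707556   0.17003931] [0.6174822  0.16332552 0.32481284]
knob 388 [0.5396498  0.04630072 0.31416659] [0.5237776  0.01301515 0.29810962] [0.55710641 0.08012788 0.32600013] 0.04135230425179291
phone [0.488 0.323 0.008] 2078
spool [ 0.597 -0.206  0.046] 453
pot [ 0.409 -0.199  0.096] 862
```

Emit:
move_arm:
  targets:
    - {"travel": [0, 0, -0.14], "spin": -0.15, "gripper": 0}
    - {"travel": [0, 0, -0.14], "spin": -0.15, "gripper": 0}
    - {"travel": [0, 0, -0.14], "spin": -0.15, "gripper": 0}
    - {"travel": [0, 0, -0.14], "spin": -0.15, "gripper": 0}
    - {"travel": [0, 0, -0.14], "spin": -0.15, "gripper": 0}
  squeeze: 20

```text
clock: 0.67
eef_pos: [0.2602, -0.6225, 0.3798]
tool_rot: [-2.764, -1.493, -0.0]
wrist_force: [0.4, 0.3, 0.7]
opening: 0.0571
grasp_force: 0.0
```

Emit:
move_arm:
  targets:
    - {"travel": [0, 0, 0], "spin": -0.136, "gripper": 0}
    - {"travel": [0, 0, 0], "spin": -0.136, "gripper": 0}
    - {"travel": [0, 0, 0], "spin": -0.136, "gripper": 0}
    - {"travel": [0, 0, 0], "spin": -0.136, "gripper": 0}
    - {"travel": [0, 0, 0], "spin": -0.136, "gripper": 0}

```text
clock: 1.08
eef_pos: [0.2602, -0.6227, 0.3786]
tool_rot: [-2.272, -2.169, -0.0]
wrist_force: [0.3, -0.1, -0.8]
opening: 0.0236
grasp_force: 0.0
```

Emit:
move_arm:
  targets:
    - {"travel": [0.19, 0.07, 0], "spin": 0, "gripper": 0}
    - {"travel": [0.19, 0.07, 0], "spin": 0, "gripper": 0}
    - {"travel": [0.19, 0.07, 0], "spin": 0, "gripper": 0}
    - {"travel": [0.19, 0.07, 0], "spin": 0, "gripper": 0}
    - {"travel": [0.19, 0.07, 0], "spin": 0, "gripper": 0}

```text
clock: 1.5
eef_pos: [0.3402, -0.435, 0.3785]
tool_rot: [-2.279, -2.162, -0.0]
wrist_force: [0.3, -0.0, 0.2]
opening: 0.0005
grasp_force: 0.0
```

Emit:
move_arm:
  targets:
    - {"travel": [0.19, 0.06, 0], "spin": 0, "gripper": 0}
    - {"travel": [0.19, 0.06, 0], "spin": 0, "gripper": 0}
    - {"travel": [0.19, 0.06, 0], "spin": 0, "gripper": 0}
    - {"travel": [0.19, 0.06, 0], "spin": 0, "gripper": 0}
    - {"travel": [0.19, 0.06, 0], "spin": 0, "gripper": 0}

```text
clock: 1.92
eef_pos: [0.4099, -0.2482, 0.3788]
tool_rot: [2.278, 2.162, 0.0]
wrist_force: [1.1, -0.2, -0.5]
opening: 0.0005
grasp_force: 0.0
```

Emit:
move_arm:
  targets:
    - {"travel": [0.18, 0.045, 0], "spin": 0, "gripper": 0}
    - {"travel": [0.18, 0.045, 0], "spin": 0, "gripper": 0}
    - {"travel": [0.18, 0.045, 0], "spin": 0, "gripper": 0}
    - {"travel": [0.18, 0.045, 0], "spin": 0, "gripper": 0}
    - {"travel": [0.18, 0.045, 0], "spin": 0, "gripper": 0}

```text
clock: 2.33
eef_pos: [0.464, -0.0708, 0.3789]
tool_rot: [2.278, 2.163, 0.001]
wrist_force: [0.5, -0.9, 0.5]
opening: 0.0006
grasp_force: 0.0
```

Emit:
move_arm:
  targets:
    - {"travel": [0.18, 0.045, 0], "spin": 0, "gripper": 0}
    - {"travel": [0.18, 0.045, 0], "spin": 0, "gripper": 0}
    - {"travel": [0.18, 0.045, 0], "spin": 0, "gripper": 0}
    - {"travel": [0.18, 0.045, 0], "spin": 0, "gripper": 0}
    - {"travel": [0.18, 0.045, 0], "spin": 0, "gripper": 0}

```text
clock: 2.75
eef_pos: [0.5183, 0.1067, 0.3788]
tool_rot: [2.278, 2.163, 0.0]
wrist_force: [1.9, -0.1, 0.2]
opening: 0.0005
grasp_force: 0.0
```

```bash
python3 - <<'E'
from h import *
f,P,T,K=snap('wrist','c')
print(ctrl.state()['eef_pos'],T[:3,3])
z=P[...,2];m=(z>.2)&(z<.34)
q=P[m];e=np.array([.9987,-.051]);g=np.array([.051,.9987]);d=q[:,:2]-[.511,.047]
u=d@e;v=d@g
s=(abs(v-.085)<.02)
print('lid strip v~.085: u min',np.nanmin(u[s]),'z at', [ (round(a,2),np.nanmedian(q[s&(abs(u-a)<.004),2]).round(3)) for a in np.arange(-.04,.1,.02)])
print(u.min(),u.max(),v.min(),v.max())
E
```

```text
[0.51966503 0.11251123 0.37821265] [0.5215985  0.18627578 0.52413709]
lid strip v~.085: u min -0.02512539053174515 z at [(np.float64(-0.04), np.float64(nan)), (np.float64(-0.02), np.float64(0.319)), (np.float64(0.0), np.float64(0.297)), (np.float64(0.02), np.float64(0.271)), (np.float64(0.04), np.float64(0.245)), (np.float64(0.06), np.float64(0.219)), (np.float64(0.08), np.float64(nan)), (np.float64(0.1), np.float64(nan))]
-0.030812896665537076 0.07548509901033097 -0.11316446400671595 0.11598598849970625
  return np.nanmean(a, axis, out=out, keepdims=keepdims)
```

View pics/c.png

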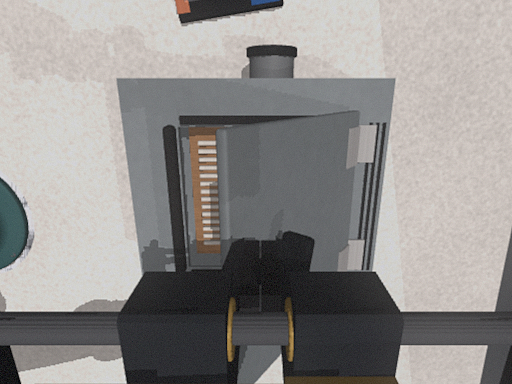

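Emit:
move_arm:
  targets:
    - {"travel": [0, -0.005, 0.08], "spin": 0, "gripper": 0}
    - {"travel": [0, -0.005, 0.08], "spin": 0, "gripper": 0}
    - {"travel": [0, -0.005, 0.08], "spin": 0, "gripper": 0}
    - {"travel": [0, 0, 0.075], "spin": 0, "gripper": 0}
    - {"travel": [0, 0, 0], "spin": 0, "gripper": 0}

```text
clock: 3.22
eef_pos: [0.5133, 0.1046, 0.312]
tool_rot: [-2.275, -2.161, 0.008]
wrist_force: [-0.4, 0.1, -0.6]
opening: 0.0008
grasp_force: 0.0
```

Emit:
move_arm:
  targets:
    - {"travel": [0, -0.031, 0.029], "spin": 0, "gripper": 0}
    - {"travel": [0, -0.031, 0.029], "spin": 0, "gripper": 0}
    - {"travel": [0, -0.031, 0.029], "spin": 0, "gripper": 0}
    - {"travel": [0, -0.031, 0.029], "spin": 0, "gripper": 0}
    - {"travel": [0, -0.031, 0.029], "spin": 0, "gripper": 0}

```text
clock: 3.63
eef_pos: [0.4839, 0.1066, 0.2868]
tool_rot: [2.278, 2.163, 0.002]
wrist_force: [0.5, 1.0, 1.0]
opening: 0.0006
grasp_force: 0.3
```

Emit:
move_arm:
  targets:
    - {"travel": [0, -0.025, 0.034], "spin": 0, "gripper": 0}
    - {"travel": [0, -0.025, 0.034], "spin": 0, "gripper": 0}
    - {"travel": [0, -0.025, 0.034], "spin": 0, "gripper": 0}
    - {"travel": [0, -0.025, 0.034], "spin": 0, "gripper": 0}
    - {"travel": [0, -0.025, 0.034], "spin": 0, "gripper": 0}

```text
clock: 4.05
eef_pos: [0.4588, 0.1079, 0.2519]
tool_rot: [-2.278, -2.163, 0.0]
wrist_force: [-0.1, -0.6, -0.1]
opening: 0.0004
grasp_force: 0.1
```

```bash
cat > lid.py <<'E'
from h import *
for n in ('top',):
    f,P,T,K=snap(n,'t%d'%(ctrl.state()['clock']*100))
    d=P[...,:2]-[.511,.047];u=d@np.array([.9987,-.051]);v=d@np.array([.051,.9987]);z=P[...,2]
    s=(v>-.11)&(v<-.06)&(z>.1)
    print([(round(float(a),3),float(np.median(z[s&(abs(u-a)<.005)]).round(3))) for a in np.arange(-.14,.13,.02) if (s&(abs(u-a)<.005)).any()])
E
python3 lid.py; python3 -c "
from cell import ctrl;s=ctrl.state();print(s['eef_pos'],s['wrist_force'])"
```

```text
[(-0.14, 0.13), (-0.12, 0.129), (-0.1, 0.146), (-0.08, 0.255), (-0.06, 0.248), (-0.04, 0.236), (-0.02, 0.225), (0.0, 0.213), (0.02, 0.201), (0.04, 0.189), (0.06, 0.178), (0.08, 0.167), (0.1, 0.156), (0.12, 0.133)]
[0.45714641 0.1077383  0.250241  ] [-0.46911048  0.18290761 -0.10781915]
```

Emit:
move_arm:
  targets:
    - {"travel": [0, -0.018, 0.039], "spin": 0, "gripper": 0}
    - {"travel": [0, -0.018, 0.039], "spin": 0, "gripper": 0}
    - {"travel": [0, -0.018, 0.039], "spin": 0, "gripper": 0}
    - {"travel": [0, -0.018, 0.039], "spin": 0, "gripper": 0}
    - {"travel": [0, -0.018, 0.039], "spin": 0, "gripper": 0}

```text
clock: 4.52
eef_pos: [0.441, 0.1088, 0.2128]
tool_rot: [-2.278, -2.163, 0.0]
wrist_force: [-0.3, 0.4, -0.2]
opening: 0.0002
grasp_force: 0.0
```

Emit:
move_arm:
  targets:
    - {"travel": [0, -0.008, 0.032], "spin": 0, "gripper": 0}
    - {"travel": [0, -0.008, 0.032], "spin": 0, "gripper": 0}
    - {"travel": [0, -0.008, 0.032], "spin": 0, "gripper": 0}
    - {"travel": [0, -0.008, 0.032], "spin": 0, "gripper": 0}
    - {"travel": [0, -0.008, 0.032], "spin": 0, "gripper": 0}

```text
clock: 4.93
eef_pos: [0.4334, 0.1092, 0.1812]
tool_rot: [2.278, 2.163, 0.0]
wrist_force: [-0.2, 0.4, -0.5]
opening: 0.0005
grasp_force: 0.0
```

Emit:
move_arm:
  targets:
    - {"travel": [0, -0.003, 0.02], "spin": 0, "gripper": 0}
    - {"travel": [0, -0.003, 0.02], "spin": 0, "gripper": 0}
    - {"travel": [0, -0.003, 0.02], "spin": 0, "gripper": 0}
    - {"travel": [0, 0, 0.02], "spin": 0, "gripper": 0}
    - {"travel": [0, 0, 0.02], "spin": 0, "gripper": 0}

```text
clock: 5.35
eef_pos: [0.4318, 0.1093, 0.1615]
tool_rot: [2.278, 2.163, 0.001]
wrist_force: [0.0, -0.2, -0.8]
opening: 0.0008
grasp_force: 0.0
```

```bash
python3 lid.py; python3 -c "
from cell import ctrl;s=ctrl.state();print(s['eef_pos'],s['wrist_force'])"
```

```text
[(-0.14, 0.13), (-0.12, 0.13), (-0.1, 0.158), (-0.08, 0.156), (-0.06, 0.155), (-0.04, 0.154), (-0.02, 0.153), (0.0, 0.152), (0.02, 0.151), (0.04, 0.15), (0.06, 0.149), (0.08, 0.147), (0.1, 0.148), (0.12, 0.134)]
[0.43124046 0.10919402 0.16065954] [ 0.33359527  0.35315234 -0.9720992 ]
```

Emit:
move_arm:
  targets:
    - {"travel": [0, 0, -0.1], "spin": 0, "gripper": 0}
    - {"travel": [0, 0, -0.1], "spin": 0, "gripper": 0}
    - {"travel": [0, 0, -0.1], "spin": 0, "gripper": 60}
    - {"travel": [0, 0, -0.1], "spin": 0, "gripper": 60}
    - {"travel": [0, 0, -0.1], "spin": 0, "gripper": 60}

```text
clock: 5.82
eef_pos: [0.4316, 0.1093, 0.2627]
tool_rot: [2.278, 2.163, 0.0]
wrist_force: [-0.1, -0.2, 0.9]
opening: 0.0182
grasp_force: 0.0
```

Emit:
move_arm:
  targets:
    - {"travel": [-0.128, 0.01, 0], "spin": 0, "gripper": 60}
    - {"travel": [-0.128, 0.01, 0], "spin": 0, "gripper": 60}
    - {"travel": [-0.128, 0.01, 0], "spin": 0, "gripper": 60}
    - {"travel": [-0.128, 0.01, 0], "spin": 0, "gripper": 60}
    - {"travel": [-0.128, 0.01, 0], "spin": 0, "gripper": 60}

```text
clock: 6.23
eef_pos: [0.435, -0.0201, 0.262]
tool_rot: [2.277, 2.163, 0.001]
wrist_force: [0.4, 0.5, -0.4]
opening: 0.0518
grasp_force: 0.0
```

Emit:
move_arm:
  targets:
    - {"travel": [0, 0, 0], "spin": 0, "gripper": 60}
    - {"travel": [0, 0, 0], "spin": 0, "gripper": 60}
    - {"travel": [0, 0, 0], "spin": 0, "gripper": 60}
    - {"travel": [0, 0, 0], "spin": 0, "gripper": 60}
    - {"travel": [0, 0, 0], "spin": 0, "gripper": 60}

```text
clock: 6.65
eef_pos: [0.435, -0.0181, 0.2617]
tool_rot: [-2.277, -2.165, -0.0]
wrist_force: [0.3, 1.1, 0.4]
opening: 0.06
grasp_force: 0.0
```

```bash
python3 - <<'E'
from h import *
f,P,T,K=snap('wrist','d');s=ctrl.state();print(s['eef_pos'],s['tool_rot'])
d=P[...,:2]-[.511,.047];u=d@np.array([.9987,-.051]);v=d@np.array([.051,.9987]);z=P[...,2]
m=(z>.18)&(z<.21)&(abs(v)<.06)&(u>-.13)&(u<0)
q=P[m];r=cv2.minAreaRect(np.float32(q[:,:2]*1000));print(r,cv2.boxPoints(r).round(),m.sum(),np.median(q[:,2]),q[:,2].max())
c=np.array(r[0])/1000-[.511,.047];print('uv',c@[.9987,-.051],c@[.051,.9987])
l=(abs(v)>.05)&(abs(v)<.1)&(z>.14)&(z<.17)
for a in (-.1,-.08,-.05,0,.05):
    k=l&(abs(u-a)<.005)
    if k.any():print(a,np.median(z[k]))
p=q.mean(0)
x=(P[m].mean(0)-T[:3,3])@T[:3,:3];print('px',K[0,0]*x[0]/x[2]+K[0,2],K[1,1]*x[1]/x[2]+K[1,2])
E
```

```text
[ 0.43498891 -0.01816032  0.26166745] [-2.27648493e+00 -2.16469862e+00 -1.35620228e-04]
((441.95819091796875, 51.27025604248047), (68.39395904541016, 23.029132843017578), 82.3598861694336) [[426.  19.]
 [449.  16.]
 [458.  84.]
 [435.  87.]] 2391 0.1943465835835412 0.19770450348264093
uv -0.06916983778839114 0.0007435724464416512
-0.1 0.15709877026436134
-0.08 0.15600506790895777
-0.05 0.15430105604032285
0 0.15159264956398527
0.05 0.14888242644659844
px 266.91171026047147 101.82384921826106
```

View pics/d.png

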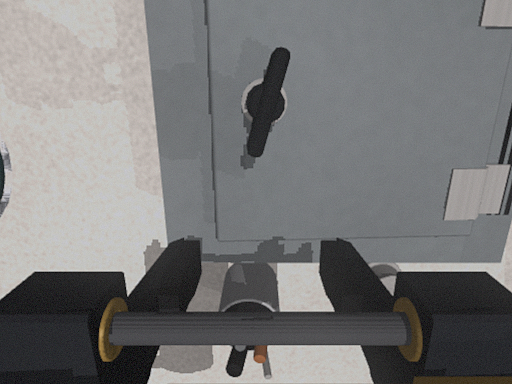

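The view shows the lid lying on its seal with the knob at about (267,102). The blade runs from (282,52) to (255,152), so it's already about 15° clockwise and inside the free range. I'll fit its top for the centre and yaw.

```bash
python3 - <<'E'
from h import *
f,P,T,K=snap('wrist');s=ctrl.state()
z=P[...,2];m=(z>.188)&(z<.21)&(abs(P[...,1]-.05)<.05)&(abs(P[...,0]-.442)<.04)
m=cv2.morphologyEx(m.astype(np.uint8),cv2.MORPH_OPEN,np.ones((3,3)))>0
# top surface only: rays onto blade-top plane via black mask agree with depth points
q=P[m];r=cv2.minAreaRect(np.float32(q[:,:2]*1000));print(r)
l=cv2.fitLine(np.float32(q[:,:2]),cv2.DIST_HUBER,0,.01,.01).ravel();print(l,'yaw deg',np.degrees(np.arctan2(l[1],l[0])),'mean',q.mean(0))
c=(np.array(r[0])/1000)
Rt=R.from_rotvec(s['tool_rot']).as_matrix();print('tool x deg',np.degrees(np.arctan2(Rt[1,0],Rt[0,0])))
print('shift tool',Rt.T@(np.r_[c,.164]-s['eef_pos'])/.2)
E
```

```text
((442.32623291015625, 51.23976135253906), (69.37065124511719, 11.146060943603516), 71.4159164428711)
[0.31785122 0.9481406  0.44274548 0.05286702] yaw deg 71.46698 mean [0.44274548 0.05286702 0.19448569]
tool x deg 87.11603060706575
shift tool [0.34864216 0.01934577 0.48840578]
```

Emit:
move_arm:
  targets:
    - {"travel": [0.07, 0.003, 0], "spin": 0, "gripper": 60}
    - {"travel": [0.07, 0.003, 0], "spin": 0, "gripper": 60}
    - {"travel": [0.07, 0.003, 0], "spin": 0, "gripper": 60}
    - {"travel": [0.07, 0.003, 0], "spin": 0, "gripper": 60}
    - {"travel": [0.069, 0.003, 0], "spin": 0, "gripper": 60}

```text
clock: 7.17
eef_pos: [0.4415, 0.0517, 0.2617]
tool_rot: [2.277, 2.164, 0.0]
wrist_force: [-0.7, -0.2, 1.1]
opening: 0.06
grasp_force: 0.0
```

Emit:
move_arm:
  targets:
    - {"travel": [0, 0, 0.06], "spin": 0.07, "gripper": 60}
    - {"travel": [0, 0, 0.06], "spin": 0.07, "gripper": 60}
    - {"travel": [0, 0, 0.06], "spin": 0.07, "gripper": 60}
    - {"travel": [0, 0, 0.06], "spin": 0.07, "gripper": 60}
    - {"travel": [0, 0, 0.06], "spin": 0.07, "gripper": 60}

```text
clock: 7.58
eef_pos: [0.4415, 0.0512, 0.2012]
tool_rot: [2.554, 1.829, 0.0]
wrist_force: [-0.5, 1.2, 0.2]
opening: 0.0602
grasp_force: 0.0
```

Emit:
move_arm:
  targets:
    - {"travel": [0, 0, 0], "spin": 0, "gripper": 50}
    - {"travel": [0, 0, 0], "spin": 0, "gripper": 50}
    - {"travel": [0, 0, 0], "spin": 0, "gripper": 50}
    - {"travel": [0, 0, 0], "spin": 0, "gripper": 50}
    - {"travel": [0, 0, 0], "spin": 0, "gripper": 50}

```text
clock: 8.0
eef_pos: [0.4423, 0.0506, 0.2027]
tool_rot: [2.552, 1.831, 0.002]
wrist_force: [0.2, 0.7, 0.5]
opening: 0.05
grasp_force: 0.0
```

```bash
python3 - <<'E'
from h import *
s=ctrl.state();Rt=R.from_rotvec(s['tool_rot']).as_matrix();print(s['eef_pos'],'tool x deg',np.degrees(np.arctan2(Rt[1,0],Rt[0,0])))
print(Rt.T@(np.array([.442,.0513,.165])-s['eef_pos'])/.2, s['qpos'])
E
```

```text
[0.44225576 0.05059912 0.20272134] tool x deg 71.31602353691378
[ 0.00278051 -0.00263566  0.18860469] [ 5.79207487e-02 -1.57189633e-01  2.11404239e+00  4.06548868e-05
  1.18299980e+00  3.84002864e-01]
```

Emit:
move_arm:
  targets:
    - {"travel": [0, 0, 0.038], "spin": 0, "gripper": 50}
    - {"travel": [0, 0, 0.038], "spin": 0, "gripper": 50}
    - {"travel": [0, 0, 0.038], "spin": 0, "gripper": 50}
    - {"travel": [0, 0, 0.038], "spin": 0, "gripper": 50}
    - {"travel": [0, 0, 0.036], "spin": 0, "gripper": 50}

```text
clock: 8.42
eef_pos: [0.4411, 0.0504, 0.1628]
tool_rot: [-2.553, -1.83, 0.002]
wrist_force: [0.8, -0.1, 0.7]
opening: 0.0501
grasp_force: 0.0
```

Emit:
move_arm:
  targets:
    - {"travel": [0, 0, 0], "spin": 0, "gripper": 0}
    - {"travel": [0, 0, 0], "spin": 0, "gripper": 0}
    - {"travel": [0, 0, 0], "spin": 0, "gripper": 0}
    - {"travel": [0, 0, 0], "spin": 0, "gripper": 0}
    - {"travel": [0, 0, 0], "spin": 0, "gripper": 0}
  squeeze: 40

```text
clock: 8.83
eef_pos: [0.4399, 0.051, 0.1639]
tool_rot: [-2.551, -1.828, 0.004]
wrist_force: [-2.4, 1.5, 3.5]
opening: 0.0187
grasp_force: 1.3
```

Emit:
move_arm:
  targets:
    - {"travel": [0, 0, 0], "spin": 0, "gripper": 0}
    - {"travel": [0, 0, 0], "spin": 0, "gripper": 0}
    - {"travel": [0, 0, 0], "spin": 0, "gripper": 0}
    - {"travel": [0, 0, 0], "spin": 0, "gripper": 0}
    - {"travel": [0, 0, 0], "spin": 0, "gripper": 0}

```text
clock: 9.25
eef_pos: [0.4415, 0.0506, 0.1642]
tool_rot: [-2.553, -1.83, -0.0]
wrist_force: [-1.2, 1.3, 1.1]
opening: 0.0109
grasp_force: 39.7
```

Blade gripped, with the opening at 10.9 mm. Now I'll press down gradually.

Emit:
move_arm:
  targets:
    - {"travel": [0, 0, 0.01], "spin": 0, "gripper": 0}
    - {"travel": [0, 0, 0.01], "spin": 0, "gripper": 0}
    - {"travel": [0, 0, 0.01], "spin": 0, "gripper": 0}
    - {"travel": [0, 0, 0.005], "spin": 0, "gripper": 0}
    - {"travel": [0, 0, 0], "spin": 0, "gripper": 0}
  squeeze: 50

```text
clock: 9.67
eef_pos: [0.4407, 0.0507, 0.1573]
tool_rot: [-2.552, -1.83, 0.002]
wrist_force: [-6.6, 1.5, 6.8]
opening: 0.0104
grasp_force: 50.0
```

Emit:
move_arm:
  targets:
    - {"travel": [0, 0, 0.005], "spin": 0, "gripper": 0}
    - {"travel": [0, 0, 0.005], "spin": 0, "gripper": 0}
    - {"travel": [0, 0, 0], "spin": 0, "gripper": 0}
    - {"travel": [0, 0, 0], "spin": 0, "gripper": 0}
    - {"travel": [0, 0, 0], "spin": 0, "gripper": 0}

```text
clock: 10.08
eef_pos: [0.4405, 0.0507, 0.1556]
tool_rot: [-2.552, -1.83, 0.003]
wrist_force: [-9.6, 1.1, 9.4]
opening: 0.0107
grasp_force: 50.0
```

Emit:
move_arm:
  targets:
    - {"travel": [-0.001, -0.004, 0.005], "spin": 0, "gripper": 0}
    - {"travel": [-0.001, -0.004, 0.005], "spin": 0, "gripper": 0}
    - {"travel": [0, 0, 0.004], "spin": 0, "gripper": 0}
    - {"travel": [0, 0, 0], "spin": 0, "gripper": 0}
    - {"travel": [0, 0, 0], "spin": 0, "gripper": 0}

```text
clock: 10.5
eef_pos: [0.4405, 0.0507, 0.155]
tool_rot: [2.553, 1.83, 0.002]
wrist_force: [-10.7, 0.5, 17.6]
opening: 0.0106
grasp_force: 50.0
```

Emit:
move_arm:
  targets:
    - {"travel": [0, 0, 0.004], "spin": 0, "gripper": 0}
    - {"travel": [0, 0, 0.004], "spin": 0, "gripper": 0}
    - {"travel": [0, 0, 0], "spin": 0, "gripper": 0}
    - {"travel": [0, 0, 0], "spin": 0, "gripper": 0}
    - {"travel": [0, 0, 0], "spin": 0, "gripper": 0}

```text
clock: 10.92
eef_pos: [0.4405, 0.0508, 0.1549]
tool_rot: [2.553, 1.831, 0.001]
wrist_force: [-15.3, 0.7, 28.3]
opening: 0.0107
grasp_force: 50.0
```

```bash
cat > edge.py <<'E'
from h import *
for n in('wrist','top','scene'):
    f,P,T,K=snap(n)
    d=P[...,:2]-[.511,.047];u=d@np.array([.9987,-.051]);v=d@np.array([.051,.9987]);z=P[...,2]
    s=(abs(v)>.06)&(abs(v)<.108)&(abs(z-.15)<.015)&(u>-.1)&(u<.06)
    if s.sum()>50:
        c=np.polyfit(u[s],z[s],1);r=abs(z[s]-np.polyval(c,u[s]))<.003;c=np.polyfit(u[s][r],z[s][r],1);print(n,s.sum(),'lid angle',-c[0],'z at -.1',np.polyval(c,-.1))
s=ctrl.state();print(s['eef_pos'],s['wrist_force'],s['moment'],s['qpos'][5])
E
python3 edge.py
```

```text
wrist 40391 lid angle -0.0012363136095806119 z at -.1 0.14519703220912564
top 359 lid angle 0.001455052569658276 z at -.1 0.1458419424417269
scene 1796 lid angle -0.0011680690817213566 z at -.1 0.1461915214728151
[0.44050737 0.05071904 0.1548265 ] [-15.84717502  -0.23920429  28.16364214] [0.21857074 2.14735013 0.02558622] 0.38501295038746397
```

Emit:
move_arm:
  targets:
    - {"travel": [-0.002, -0.006, -0.003], "spin": 0, "gripper": 0}
    - {"travel": [0, 0, 0], "spin": 0, "gripper": 0}
    - {"travel": [0, 0, 0], "spin": 0, "gripper": 0}
    - {"travel": [0, 0, 0], "spin": 0.05, "gripper": 0}
    - {"travel": [0, 0, 0], "spin": 0.05, "gripper": 0}

```text
clock: 11.48
eef_pos: [0.4403, 0.0508, 0.155]
tool_rot: [2.623, 1.726, 0.005]
wrist_force: [-9.6, 1.0, 21.3]
opening: 0.0107
grasp_force: 50.0
```

Emit:
move_arm:
  targets:
    - {"travel": [0, 0, 0], "spin": 0.05, "gripper": 0}
    - {"travel": [0, 0, 0], "spin": 0.05, "gripper": 0}
    - {"travel": [0, 0, 0], "spin": 0.05, "gripper": 0}
    - {"travel": [0, 0, 0], "spin": 0.05, "gripper": 0}
    - {"travel": [0, 0, 0], "spin": 0, "gripper": 0}

```text
clock: 11.9
eef_pos: [0.4401, 0.0509, 0.155]
tool_rot: [2.751, 1.515, 0.005]
wrist_force: [-9.8, 0.6, 21.6]
opening: 0.0105
grasp_force: 50.0
```

```bash
python3 edge.py
```

```text
wrist 35020 lid angle -0.0009062977826719578 z at -.1 0.14525183366057348
top 390 lid angle 0.0035370348881368237 z at -.1 0.14617573119448288
scene 1766 lid angle 0.0014174204264817978 z at -.1 0.1463119140195318
[0.44010238 0.05086725 0.15494507] [-9.21518414  1.11407404 22.35554286] [0.25599693 1.54198918 0.02089638] 0.6210250239938048
```

Emit:
move_arm:
  targets:
    - {"travel": [0, 0, 0], "spin": 0.1, "gripper": 0}
    - {"travel": [0, 0, 0], "spin": 0.1, "gripper": 0}
    - {"travel": [0, 0, 0], "spin": 0.1, "gripper": 0}
    - {"travel": [0, 0, 0], "spin": 0.1, "gripper": 0}
    - {"travel": [0, 0, 0], "spin": 0.1, "gripper": 0}

```text
clock: 12.47
eef_pos: [0.4397, 0.0513, 0.1549]
tool_rot: [-2.995, -0.946, -0.004]
wrist_force: [-11.7, 2.4, 23.9]
opening: 0.0106
grasp_force: 50.0
```

Emit:
move_arm:
  targets:
    - {"travel": [0, 0, 0], "spin": 0.1, "gripper": 0}
    - {"travel": [0, 0, 0], "spin": 0.1, "gripper": 0}
    - {"travel": [0, 0, 0], "spin": 0.1, "gripper": 0}
    - {"travel": [0, 0, 0], "spin": 0.1, "gripper": 0}
    - {"travel": [0, 0, 0], "spin": 0.1, "gripper": 0}

```text
clock: 12.88
eef_pos: [0.4394, 0.0518, 0.1549]
tool_rot: [-3.121, -0.343, -0.003]
wrist_force: [-12.8, 5.3, 24.3]
opening: 0.0103
grasp_force: 50.0
```

```bash
python3 edge.py
```

```text
wrist 48453 lid angle -0.0009874084832868137 z at -.1 0.1451712712131911
top 385 lid angle 0.008000753881732051 z at -.1 0.1466325892234957
scene 1077 lid angle -0.0031908344703265906 z at -.1 0.1461482463106824
[0.43940204 0.05183557 0.15492007] [-12.47323569   5.0615295   24.105734  ] [ 0.66952075  1.84896878 -0.044614  ] 1.4068143342315158
```

Emit:
move_arm:
  targets:
    - {"travel": [0, 0, 0], "spin": 0.07, "gripper": 0}
    - {"travel": [0, 0, 0], "spin": 0.07, "gripper": 0}
    - {"travel": [0, 0, 0], "spin": 0.07, "gripper": 0}
    - {"travel": [0, 0, 0], "spin": 0.07, "gripper": 0}
    - {"travel": [0, 0, 0], "spin": 0.05, "gripper": 0}

```text
clock: 13.45
eef_pos: [0.4394, 0.0522, 0.1549]
tool_rot: [-3.138, 0.061, -0.002]
wrist_force: [-12.8, 6.8, 23.7]
opening: 0.0108
grasp_force: 50.0
```

```bash
python3 edge.py
```

```text
wrist 56813 lid angle -0.0009596602421041491 z at -.1 0.14519665878064894
top 377 lid angle 0.007577399786100598 z at -.1 0.14677515643953873
scene 862 lid angle -0.0015759391863790066 z at -.1 0.14615016217171983
[0.43933491 0.05220752 0.15490502] [-12.51772617   6.1300187   23.38068368] [ 0.90245541  1.87169577 -0.0200768 ] 1.6657312360576042
```

Emit:
move_arm:
  targets:
    - {"travel": [0, 0, 0], "spin": 0.02, "gripper": 0}
    - {"travel": [0, 0, 0], "spin": 0.02, "gripper": 0}
    - {"travel": [0, 0, 0], "spin": 0.02, "gripper": 0}
    - {"travel": [0, 0, 0], "spin": 0, "gripper": 0}
    - {"travel": [0, 0, 0], "spin": 0, "gripper": 0}

```text
clock: 14.02
eef_pos: [0.4393, 0.0522, 0.1549]
tool_rot: [-3.136, 0.129, -0.002]
wrist_force: [-13.1, 7.6, 24.6]
opening: 0.0102
grasp_force: 50.0
```

```bash
python3 edge.py
```

```text
wrist 56956 lid angle -0.000880725526953981 z at -.1 0.14516791371662743
top 371 lid angle 0.0015502377453129191 z at -.1 0.14574639236441783
scene 829 lid angle -0.001942759050440805 z at -.1 0.1462600166824886
[0.43931904 0.05224297 0.15490919] [-12.94989912   6.34895744  23.18769014] [0.99854842 1.93277432 0.54126538] 1.7114710460092915
```

Emit:
move_arm:
  targets:
    - {"travel": [0, 0, -0.005], "spin": 0, "gripper": 0}
    - {"travel": [0, 0, -0.005], "spin": -0.01, "gripper": 0}
    - {"travel": [0, 0, 0], "spin": -0.01, "gripper": 30}
    - {"travel": [0, 0, 0], "spin": 0, "gripper": 50}
    - {"travel": [0, 0, 0], "spin": 0, "gripper": 50}

```text
clock: 14.58
eef_pos: [0.4409, 0.0499, 0.1549]
tool_rot: [3.138, -0.104, 0.008]
wrist_force: [-0.4, -4.1, 5.4]
opening: 0.0284
grasp_force: 2.6
```

Emit:
move_arm:
  targets:
    - {"travel": [0, 0, 0], "spin": 0, "gripper": 50}
    - {"travel": [0, 0, 0], "spin": 0, "gripper": 50}
    - {"travel": [0, 0, 0], "spin": 0, "gripper": 50}
    - {"travel": [0, 0, -0.1], "spin": 0, "gripper": 50}
    - {"travel": [0, 0, -0.2], "spin": 0, "gripper": 50}

```text
clock: 15.0
eef_pos: [0.4345, 0.0504, 0.2083]
tool_rot: [3.139, -0.106, -0.018]
wrist_force: [0.8, 1.0, -0.1]
opening: 0.0503
grasp_force: 0.0
```

Emit:
move_arm:
  targets:
    - {"travel": [0, 0, -0.1], "spin": 0, "gripper": 50}
    - {"travel": [0, -0.1, -0.1], "spin": 0, "gripper": 50}
    - {"travel": [0, -0.12, 0], "spin": 0, "gripper": 50}
    - {"travel": [0, -0.1, 0], "spin": 0, "gripper": 50}
    - {"travel": [0, 0, 0], "spin": 0, "gripper": 50}

```text
clock: 15.42
eef_pos: [0.4435, 0.117, 0.2536]
tool_rot: [-3.138, 0.103, -0.002]
wrist_force: [-0.7, -0.3, 0.5]
opening: 0.0501
grasp_force: 0.0
```

```bash
python3 edge.py; python3 - <<'E'
from h import *
f,P,T,K=snap('wrist','e');
z=P[...,2];m=(z>.175)&(z<.21)&(abs(P[...,1]-.05)<.05)&(abs(P[...,0]-.442)<.06)
m=cv2.morphologyEx(m.astype(np.uint8),cv2.MORPH_OPEN,np.ones((3,3)))>0
q=P[m];print(len(q),q[:,2].max() if len(q) else 0)
if len(q):print(cv2.minAreaRect(np.float32(q[:,:2]*1000)))
E
```

```text
wrist 27029 lid angle 0.009174126889780636 z at -.1 0.14731653904092346
top 1540 lid angle 0.010503387809628329 z at -.1 0.14784925289196657
scene 1606 lid angle 0.01095315424282744 z at -.1 0.14863123178028637
[0.44265788 0.11412715 0.25261806] [-0.28684633 -0.7992963   0.33446814] [ 0.03753454  0.04130772 -0.00131739] 1.8359200781988578
1930 0.18881167868141455
((441.84161376953125, 51.418113708496094), (22.88584327697754, 67.68072509765625), 75.8630142211914)
```

View pics/e.png

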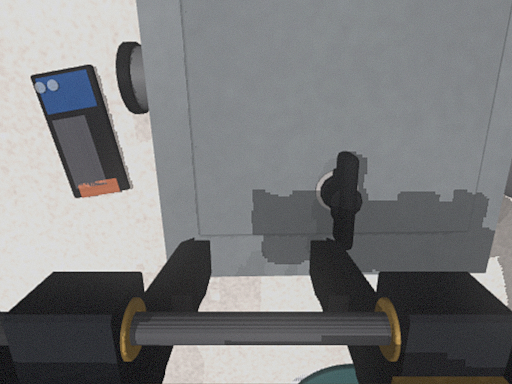

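The view shows the lid down and the blade (345,155 to 345,248) square to the free edge (row ~235). I'll check its yaw and the bystanders once more.

```bash
python3 - <<'E'
from h import *
f,P,T,K=snap('wrist')
z=P[...,2];m=(z>.183)&(z<.21)&(abs(P[...,1]-.05)<.05)&(abs(P[...,0]-.442)<.06)
q=P[m];r=cv2.minAreaRect(np.float32(q[:,:2]*1000));l=cv2.fitLine(np.float32(q[:,:2]),cv2.DIST_HUBER,0,.01,.01).ravel()
print(r,'yaw',np.degrees(np.arctan2(l[1],l[0])),'stop expected -2.9')
f,P,T,K=snap('top');z=P[...,2]
for nm,b in(('phone',(120,170,210,300,.003,.015)),('spool',(325,362,160,205,.03,.06)),('pot',(338,385,220,275,.08,.17))):
    mm=np.zeros(z.shape,bool);mm[b[2]:b[3],b[0]:b[1]]=1;mm&=(z>b[4])&(z<b[5]);print(nm,np.nanmedian(P[mm],0).round(3),mm.sum())
E
```

```text
((441.583984375, 51.44459915161133), (11.425504684448242, 68.89281463623047), 87.13240814208984) yaw -2.718224 stop expected -2.9
phone [0.421 0.351 0.004] 67
spool [ 0.595 -0.207  0.046] 451
pot [ 0.41  -0.2    0.096] 850
```

```bash
python3 -c "
from cell import ctrl;print(ctrl.close_job())"
```

```text
the job is handed in; nothing more can be done
None
```

The lid is shut and latched: with the gripper clear it rests at about 0.01 rad, and the knob was turned to its stop only after the lid was pressed fully home. The spool and pot measure where they started; the phone was hidden in the last overhead measurement, but the arm never went near it.

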